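# Start a coach screw with a socket driver

## Robot

A 6-joint arm with a two-finger parallel gripper is mounted at the origin on the work surface. World frame = base frame: x ahead of the robot, y to its left, z up, the work surface at z = 0. Lengths are in mm, angles in rad, forces in N, time in s.
With the tool pointing down it reaches from about 250 to 725 mm from the base axis. Payload 4 kg.
Tool frame: the origin (TCP) lies at the very end of the fingers, on their centre line; the grasp point (between the pads) lies 19 mm behind it; x points along the fingers, y is the direction in which the jaws open and shut, and the axes are right-handed (so a half turn about x gives the same grasp; the last joint's range is limited). The gripper opens to 85 mm and grips with 20 to 120 N. Pads are 22 mm wide; open, the fingers measure 114 mm over their backs; the gripper's body (76 mm by 85 mm) begins 54 mm behind the grasp point. The pads swing forward as they close: fully open they stand 13 mm farther back than shut.
Start: joints at [1.18, 0.241, 0.005, 1.335, 0, 1.571], TCP at [190.462, 462.303, 231.306] pointing down, gripper open.
Joint ranges: [-2.72, 2.72], [-1.05, 1.87], [-1.09, 1.28], [-1.99, 2.15], [-1.42, 1.44], [-3.14, 3.14]. Speed limits (rad/s): [2.79, 2.79, 3.14, 3.14, 3.14, 3.14].

## Interface

Orientations are given as a unit quaternion [x, y, z, w].
In Python, from plant import robot, viewer gives the robot as it stands. The module is installed in compiled form; this text tells all that it offers.
- The arm moves only by the shell command python3 -m crank 'ROWS' [FORCE]. ROWS is JSON, one flat list of numbers, 7 for each row, row after row: the turn, a rotation vector about the world's x, y, z in rad, then the shift along the world's x, y, z in mm, then the closure, from 0 (fully open) to 1 (shut). A call has 1 to 10 rows; each row is the pose to reach, as a shift and turn from the pose commanded when the call began; what a row does not reach only later rows make up. A row lasts 1/10 s, in which the tool goes at most 50 mm and 8.59 degrees, less where a joint would pass 70% of its speed; a pose out of reach is approached as far as the arm can. A call with a gripper value outside its range is refused whole. The fingers move at their own pace and stop on an object; FORCE is the grip in N (left out, the last holds). Time passes only in rows, so rows that repeat a pose let the fingers close. It gives the time, the measured TCP pose, the force and the opening at its end, in the units of the state.
- robot.observe(): the state, without advancing time (a new reading comes with each control period).
- viewer.capture(name): name is "scene" or "side" or "wrist"; returns (picture, depth): 384x512x3 uint8, red, green, blue; 384x512 float32, mm along the optical axis (not along the pixel's ray), 0 where there is no reading.
- viewer.camera_info(name): a dict with "intrinsics" (3x3 intrinsics, pixels), "R" (3x3) and "t" (3): a world point X has camera coordinates R X + t; the wrist camera has in their place "mount" (4x4, takes a point from camera to tool coordinates, whose origin is the TCP and whose axes are the tool frame's). Camera axes: x right, y down, z forward; pixel columns grow to the right and rows downward; lengths in mm; the calibration is good to about 2 mm. A picture is of the moment at which its call begins: read the wrist's pose just before it. camera_info takes no time and is no camera call.
- robot.sign_off(): hands the job in, once; it reports no verdict.
The state is a dict: "time_s": time; "joint_pos": joint angles; "dq": joint speeds; "joint_torque": joint torques, N m; "position": TCP position; "tcp_rot": TCP orientation; "contact_force": force on the tool from outside, world axes, zero at the start; "ft_torque": the same for the moment, N m; "opening": finger opening in mm.
Only numpy, scipy, OpenCV 4.12 (cv2) and the standard library are available. Lean on these libraries where they do the work, as an engineer would, in place of code of your own. Each camera call takes 0.05 s, during which the arm holds its last target.

## Task

Lift the T-handled socket driver out of its holder, fit its socket fully over the square head of the screw that stands proud in the bracket and, pressing down firmly but not roughly all the while you turn, turn the screw clockwise a good half turn so that it cuts its first thread and sinks about 3 mm. A screw turned without enough pressure strips its hole, and the screw may be driven only with the driver. Then stand the driver upright in its holder again, socket down, let go, and leave the carton, bottle and beaker alone.

Things in the scene. Friction and masses are not known exactly. Their poses are not given: they have to be found in the camera images.
- driver: T-handled socket driver, 110 mm tall, about 0.25 kg, standing in the holder. Origin: centre of the socket's open mouth, its lowest point; z up along the shaft. Socket: dark steel, square, 26 mm wide (28 at the flared mouth), 22 mm tall; square cavity 19 x 19 mm (sides along x and y), 16 mm deep, its lowest 5 mm flaring to 24 mm; its flat roof presses on the screw's top.
- crossbar (a point): Centre of the driver's black crossbar, 99 mm above its origin, axes as the driver's. The bar is 70 mm long along x, 20 mm thick along y and 22 mm tall (88 to 110 mm above the origin): the place to grip, fingers closing along y.
- screw: Steel coach screw standing proud in its pilot hole. Origin: centre of the underside of its square head, 50 mm above the table at the start; z up. Head 16 x 16 mm, sides along x and y, 9 mm tall, with a round cone of 4 mm on top (16 to 8 mm wide). 10 mm shank below. With the driver fully on, the driver's mouth is 3 mm below this origin. Clockwise from above drives it in.
- head_top (a point): Flat top of the screw's head, 13 mm above the screw's origin. The screw turns against about 0.07 N m and sinks only while pressed down with more than about 14 N, then at most 6 mm per full turn: a steady 18 to 25 N while turning is right, over 45 N too much. It stays where it is left; turned anticlockwise it backs out.
- sink (a joint): How far the screw has sunk since the start, in m: 0 at the start, up to 0.014.
- slip (a joint): How far the turning has run ahead of the sinking, in m: 6 mm per turn times the turns made, less the sink. 0 is a good cut; it grows when the screw is turned without enough pressure, and beyond 0.0015 the hole is stripped. Readings of both joints scatter by about 1 mm.
- bracket: Fixed plywood board 150 x 110 x 18 mm (x, y, z) carrying an aluminium angle: a foot 110 x 50 x 5 mm, and at its -x end an upright 50 mm wide whose top is 73 mm above the table. Origin: centre of the board's underside. The screw to start stands at x = +25 mm, y = 0; another of the same kind, already driven home, is at x = -20 mm with its head's top 38 mm above the table.
- holder: Fixed grey square cup for the driver on a base plate 90 x 80 x 4 mm: outside 44 x 44 mm, 30 mm tall, inside 34 x 34 mm, its inner floor 5 mm above the table. Origin: centre of the underside; sides along x and y.
- carton: Bystander: cardboard carton 70 x 60 x 80 mm, origin at the centre of its underside.
- bottle: Bystander: white plastic bottle 60 mm wide, 130 mm tall, origin at the centre of its underside.
- beaker: Bystander: glass beaker 70 mm wide, 90 mm tall, origin at the centre of its underside.
Things that resemble listed ones, but are neither listed nor needed, are in the scene too. Leave any blue look-alike of the driver alone. Of the things that look like the bracket, the larger one is meant.

How it is judged:
By the outcome, as a careful person would: the job done as asked, in the order asked, and still so for the second after the job is handed in, with the robot touching nothing.
It also fails if it takes over 72 s, if anything falls off the work surface, if the arm or the gripper's body presses on something with over 40 N, if the wrist force passes 120 N, or if a joint passes its speed limit or range.

## Working session

There is one attempt and no reset: what is moved stays moved. The work goes in short steps, Python scripts to look and compute and a shell command to move; the robot and the scene stay as the last step left them, time stands still between calls to the robot, and variables do not carry over. Pictures are saved under pics/ and viewed, and the job is handed in when it is done.

```bash
mkdir -p pics; ls; python3 - <<'E'
from plant import robot, viewer
import cv2, numpy as np
print(robot.observe())
for n in ["scene","side","wrist"]:
    p,d=viewer.capture(n); cv2.imwrite(f"pics/{n}0.png",p[:,:,::-1]); np.save(f"pics/{n}0.npy",d)
    print(n,viewer.camera_info(n))
E
```

```text
pics
{'time_s': 0.0, 'joint_pos': array([ 1.18001695e+00,  2.41423058e-01,  3.73343543e-03,  1.33520231e+00,
       -4.13364429e-05,  1.57080547e+00]), 'dq': array([-3.16125714e-03,  1.45573897e-03,  8.89097985e-04,  5.69108583e-05,
       -2.26911307e-03,  2.75250272e-05]), 'joint_torque': array([-3.86212942e-04, -3.72316897e+01,  2.52407706e+01,  1.71077054e-02,
       -1.17422036e-05, -1.33578209e-05]), 'position': array([190.22659274, 461.71989443, 230.41144062]), 'tcp_rot': array([ 0.13655738,  0.69378052, -0.13801668,  0.6935215 ]), 'contact_force': array([-0.36948998,  1.16044879, -0.36730529]), 'ft_torque': array([ 0.03809106, -0.00893303, -0.05630156]), 'opening': 85.69344008316341}
scene {'intrinsics': array([[382.97721902,   0.        , 258.93458742],
       [  0.        , 382.97721902, 194.03782746],
       [  0.        ,   0.        ,   1.        ]]), 'R': array([[-0.45153713,  0.89216809,  0.01226052],
       [ 0.70237557,  0.36388791, -0.61176314],
       [-0.55025701, -0.26762228, -0.79094598]]), 't': array([ 300.86526616, -382.28270439, 1236.48335083])}
side {'intrin
[... 198 characters left out ...]
1,  0.02456722],
       [-0.16044974,  0.50640694, -0.84723544],
       [ 0.21153941, -0.82076947, -0.53064918]]), 't': array([ 568.37977482,  197.89267803, 1055.91131727])}
wrist {'intrinsics': array([[293.93760026,   0.        , 259.20144927],
       [  0.        , 293.93760026, 188.96360415],
       [  0.        ,   0.        ,   1.        ]]), 'mount': array([[-2.58560522e-04, -2.83101398e-01,  9.59089950e-01,
        -1.41061321e+02],
       [ 9.99999842e-01,  4.05136294e-04,  3.89176357e-04,
         1.56245998e-01],
       [-4.98738519e-04,  9.59089899e-01,  2.83101249e-01,
        -7.19530347e+01],
       [ 0.00000000e+00,  0.00000000e+00,  0.00000000e+00,
         1.00000000e+00]])}
```

View pics/scene0.png

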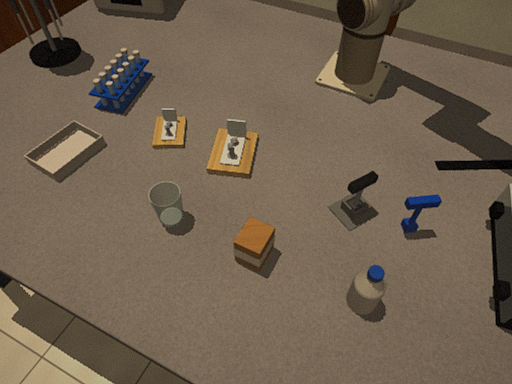

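View pics/side0.png

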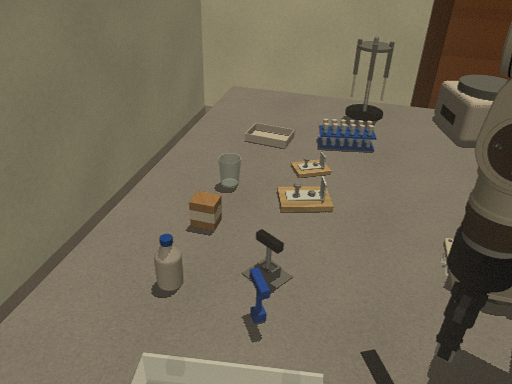

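View pics/wrist0.png

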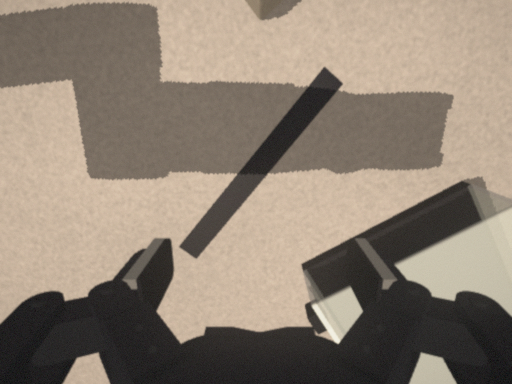

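The scene view shows the driver's black bar at about (362,183), its holder at (352,208) and the blue look-alike at (422,203). The larger bracket is at (233,150) and the smaller look-alike at (170,130). In the side view the driver is at (269,241) and the bracket at (305,199).

```bash
cat > h.py <<'E'
import numpy as np, cv2
from plant import robot, viewer
from scipy.spatial.transform import Rotation as Ro
def cam(n,obs=None):
    c=viewer.camera_info(n);K=c['intrinsics']
    if n=='wrist':
        m=c['mount'];Rt=Ro.from_quat(obs['tcp_rot']).as_matrix()
        Rw=Rt@m[:3,:3];o=Rt@m[:3,3]+obs['position']
    else:
        Rw=c['R'].T;o=-Rw@c['t']
    return K,Rw,o
def ray(C,u,v):
    K,Rw,o=C
    d=Rw@np.linalg.solve(K,np.array([u,v,1.]));return o,d
def plane(C,u,v,z):
    o,d=ray(C,u,v);return o+d*(z-o[2])/d[2]
def cloud(C,dep):
    K,Rw,o=C
    v,u=np.mgrid[:dep.shape[0],:dep.shape[1]]
    d=np.stack([(u-K[0,2])/K[0,0],(v-K[1,2])/K[1,1],np.ones(u.shape)],-1)*dep[...,None]
    return d@Rw.T+o
def tri(rays):
    A=np.zeros((3,3));b=np.zeros(3)
    for o,d in rays:
        d=d/np.linalg.norm(d);P=np.eye(3)-np.outer(d,d);A+=P;b+=P@o
    x=np.linalg.solve(A,b);return x,[np.linalg.norm((np.eye(3)-np.outer(d,d)/(d@d))@(x-o)) for o,d in rays]
def proj(C,X):
    K,Rw,o=C;p=K@(Rw.T@(np.asarray(X)-o));return p[:2]/p[2]
def rect(xy):
    r=cv2.minAreaRect(np.float32(xy));return r
E
python3 - <<'E'
from h import *
for n,box in [("scene",(200,330,110,240)),("scene",(320,450,160,240)),("side",(235,345,170,330))]:
    p=cv2.imread(f"pics/{n}0.png");x0,x1,y0,y1=box
    cv2.imwrite(f"pics/c_{n}{x0}.png",cv2.resize(p[y0:y1,x0:x1],None,fx=4.5 if y1-y0<150 else 3.5,fy=4.5 if y1-y0<150 else 3.5,interpolation=cv2.INTER_CUBIC))
for n,boxes in {"scene":{"drv":(330,380,165,230),"br":(205,262,115,178)},"side":{"drv":(240,295,228,290),"br":(274,335,175,214)}}.items():
    C=cam(n);P=cloud(C,np.load(f"pics/{n}0.npy"));img=cv2.imread(f"pics/{n}0.png").astype(int)
    for k,(x0,x1,y0,y1) in boxes.items():
        Q=P[y0:y1,x0:x1].reshape(-1,3)
        print(n,k,"table z med",np.percentile(Q[:,2],[5,30,99]))
        for lo,hi in ([(-5,12),(20,42),(85,130)] if k=="drv" else [(12,21),(21,27),(30,45),(52,85)]):
            q=Q[(Q[:,2]>lo)&(Q[:,2]<hi)]
            if len(q)>3: print(lo,hi,len(q),q.mean(0).round(1),[np.round(a,1) for a in rect(q[:,:2])])
E
```

```text
scene drv table z med [ -2.68730658  -0.7645163  115.35349301]
-5 12 2436 [4.716e+02 1.596e+02 2.000e-01] [array([461.6, 163.1]), array([217.4, 128.4]), np.float64(20.1)]
20 42 311 [516.7 170.5  27.2] [array([512.9, 170.7]), array([45.6, 45.8]), np.float64(59.8)]
85 130 363 [517.3 170.1 110. ] [array([512.7, 169.9]), array([20.5, 69.8]), np.float64(59.0)]
scene br table z med [-2.60784036 -0.1344692  70.7648493 ]
12 21 1218 [ 496.  -164.6   17.1] [array([ 483. , -170.9]), array([153.4, 110.2]), np.float64(18.7)]
21 27 397 [ 485.3 -169.5   22.8] [array([ 487.5, -173.7]), array([114.2,  60.5]), np.float64(17.2)]
30 45 125 [ 454.2 -179.    37.1] [array([ 464.8, -166.2]), array([86.7, 47.6]), np.float64(33.2)]
52 85 176 [ 451.7 -181.4   62.4] [array([ 472.2, -173.5]), array([90.3, 49.8]), np.float64(20.0)]
side drv table z med [ -1.15733414   0.74510123 116.81817703]
-5 12 2356 [523.2 104.    1.3] [array([519.2,  99.9]), array([146.3, 238.2]), np.float64(16.7)]
20 42 284 [506.7 174.6  28.4] [array([509.6, 169.9]), array([47.3, 46. ]), np.float64(58.7)]
85 130 640 [504.  229.2 109. ] [array([498. , 232.2]), array([ 62.4, 185.3]), np.float64(9.2)]
side br table z med [-0.94451945  1.57844999 72.85594473]
12 21 658 [ 478.6 -151.9   18.1] [array([ 480.5, -170.9]), array([150. , 117.7]), np.float64(19.4)]
21 27 339 [ 482.5 -167.6   23.7] [array([ 485.3, -175.4]), array([147.1,  92.7]), np.float64(28.6)]
30 45 69 [ 459.4 -173.7   36.5] [array([ 466.3, -181.5]), array([84.7, 49.6]), np.float64(5.9)]
52 85 83 [ 458.  -173.4   63.3] [array([ 464. , -167.5]), array([91.3, 49.8]), np.float64(27.6)]
```

View pics/c_scene200.png

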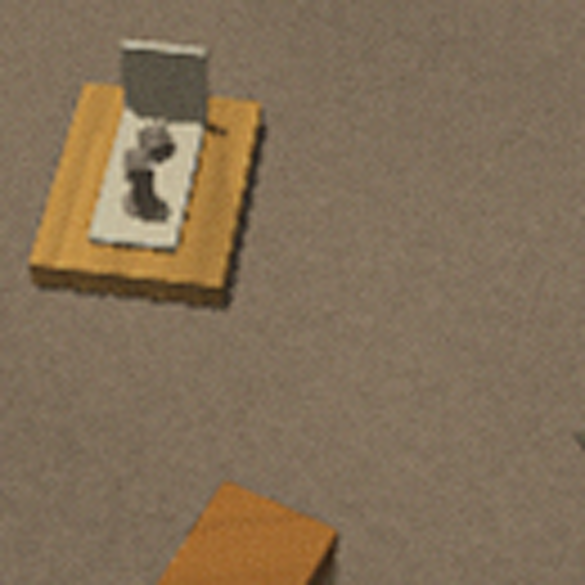

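View pics/c_scene320.png

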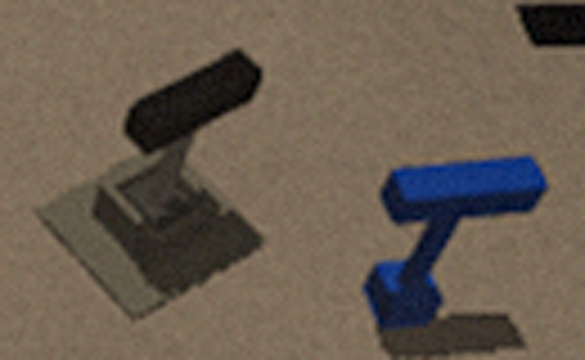

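View pics/c_side235.png

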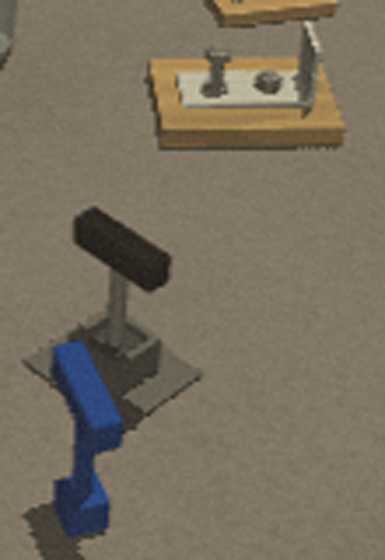

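```bash
python3 - <<'E'
from h import *
o=robot.observe();R=Ro.from_quat(o['tcp_rot']).as_matrix();print(R.round(3))
print("tool y yaw",np.degrees(np.arctan2(R[1,1],R[0,1])),"j1",np.degrees(o['joint_pos'][0]))
# multi-view edges: PCA yaw of bar top
for n,b in [("scene",(330,380,165,230)),("side",(250,290,228,255))]:
    C=cam(n);P=cloud(C,np.load(f"pics/{n}0.npy"));x0,x1,y0,y1=b
    img=cv2.imread(f"pics/{n}0.png").astype(int)[y0:y1,x0:x1]
    Q=P[y0:y1,x0:x1];m=(Q[...,2]>105)&(Q[...,2]<125)&(img.max(-1)<60)
    q=Q[m];print(n,len(q),np.median(q[:,2]),[np.round(a,1) for a in rect(q[:,:2])])
E
```

```text
[[-0.001  0.381  0.925]
 [-0.001  0.925 -0.381]
 [-1.    -0.002  0.   ]]
tool y yaw 67.6103418385721 j1 67.60957812307295
scene 278 113.49123395825131 [array([512.8, 170. ]), array([20.1, 69.8]), np.float64(59.0)]
side 249 114.31030891005298 [array([507. , 172.5]), array([22.2, 67.8]), np.float64(59.2)]
```

```bash
python3 -m crank '[0,0,0.14,16,-14,2,0, 0,0,0.28,32,-28,4,0, 0,0,0.42,48,-42,6,0, 0,0,0.56,64,-56,8,0, 0,0,0.70,80,-70,10,0, 0,0,0.84,96,-84,12,0, 0,0,0.98,112,-98,14,0, 0,0,1.12,128,-112,16,0, 0,0,1.26,144,-126,18,0, 0,0,1.40,160,-140,20,0]' ; python3 -c "
from h import *
o=robot.observe();print(o['joint_pos'],o['position'])"
```

```text
time_s: 1.15
position: [350.9, 321.5, 251.1]
tcp_rot: [-0.344, 0.618, 0.344, 0.618]
contact_force: [-0.2, -0.2, -0.0]
opening: 85.5
[ 7.41729490e-01  1.85426568e-01 -1.36989624e-02  1.37245132e+00
  1.96749718e-05 -2.73252708e-01] [350.86286075 321.49179972 251.06204252]
```

```bash
python3 -m crank '[0,0,0.145,16,-15,-1,0, 0,0,0.29,32,-30,-2,0, 0,0,0.435,48,-45,-3,0, 0,0,0.58,65,-60,-4,0, 0,0,0.725,81,-75,-5,0, 0,0,0.87,97,-90,-6,0, 0,0,1.015,113,-105,-7,0, 0,0,1.16,130,-120,-8,0, 0,0,1.305,146,-135,-9,0, 0,0,1.45,162,-151,-10,0]' && python3 -m crank '[0,0,0.14,0,0,0,0, 0,0,0.14,0,0,0,0, 0,0,0.14,0,0,0,0]'; python3 - <<'E'
from h import *
o=robot.observe();print(o['joint_pos'],o['position'])
p,d=viewer.capture("wrist");cv2.imwrite("pics/w1.png",p[:,:,::-1]);np.save("pics/w1.npy",d)
C=cam("wrist",o);P=cloud(C,d)
R=C[1];T=Ro.from_quat(o['tcp_rot']).as_matrix();print("yaw y",np.degrees(np.arctan2(T[1,1],T[0,1])),T[:,0])
for lo,hi in [(25,35),(100,122)]:
    m=(P[...,2]>lo)&(P[...,2]<hi)&(np.abs(P[...,0]-513)<60)&(np.abs(P[...,1]-170)<60)
    q=P[m];print(lo,len(q),np.median(q[:,2]),[np.round(a,1) for a in rect(q[:,:2])])
E
```

```text
time_s: 2.15
position: [512.9, 170.6, 240.8]
tcp_rot: [-0.667, 0.235, 0.667, 0.234]
contact_force: [-0.7, -0.3, 0.6]
opening: 85.2
time_s: 2.45
position: [512.2, 171.3, 241.0]
tcp_rot: [-0.681, 0.191, 0.681, 0.19]
contact_force: [0.4, 0.4, -0.4]
opening: 85.4
[ 3.22650363e-01  3.17750836e-01  1.34507978e-01  1.38843749e+00
  1.23763546e-04 -2.27365127e+00] [512.18864164 171.28138689 240.9513341 ]
yaw y -121.24286585475498 [-8.77644492e-04 -1.62928460e-04 -9.99999602e-01]
25 367 28.21180448294649 [array([511.3, 169.2]), array([43.9, 43.6]), np.float64(60.1)]
100 1491 112.88314974444597 [array([510.6, 168.8]), array([20. , 69.3]), np.float64(58.6)]
```

View pics/w1.png

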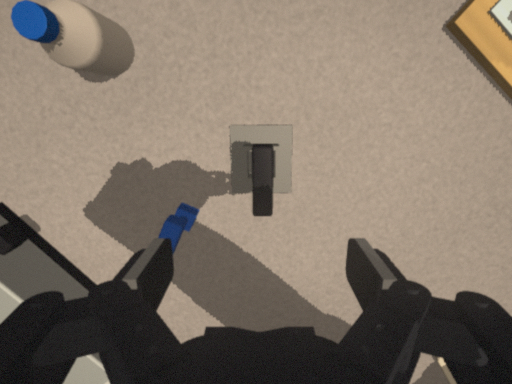

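```bash
python3 - <<'E'
from h import *
o=robot.observe();C=cam("wrist",o);P=cloud(C,np.load("pics/w1.npy"));im=cv2.imread("pics/w1.png").astype(int)
m=(im[...,0]-im[...,2]>40)&(P[...,2]<125);m[:,:100]=0
q=P[m];T=Ro.from_quat(o['tcp_rot']).as_matrix()
l=(q-np.array([511.2,169.2,0]))@T
print("blue in tool y,z:",l[:,1].min(),l[:,1].max(),l[:,2].min(),l[:,2].max())
E
python3 -m crank '[0,0,0,-1,-2,-15,0.4, 0,0,0,-1,-2,-30,0.4, 0,0,0,-1,-2,-50,0.4, 0,0,0,-1,-2,-70,0.4, 0,0,0,-1,-2,-85,0.4, 0,0,0,-1,-2,-95,0.4, 0,0,0,-1,-2,-95,0.4]'
```

```text
blue in tool y,z: -113.84512301438082 -80.2491400302721 41.87914414540191 92.16401155344579
time_s: 3.2
position: [510.2, 169.3, 145.0]
tcp_rot: [-0.68, 0.19, 0.682, 0.189]
contact_force: [-0.7, -0.1, -0.1]
opening: 51.2
```

```bash
python3 -m crank '[0,0,0,0.5,0,-12,0.4, 0,0,0,1,0,-24,0.4, 0,0,0,1,0,-36,0.4, 0,0,0,1,0,-48,0.4, 0,0,0,1,0,-56,0.4, 0,0,0,1,0,-60,0.4, 0,0,0,1,0,-60,0.4]' && python3 - <<'E'
from h import *
o=robot.observe();print(o['position'],o['contact_force'])
p,d=viewer.capture("side");cv2.imwrite("pics/s2.png",cv2.resize(p[200:320,200:330,::-1],None,fx=4,fy=4))
p,d=viewer.capture("wrist");cv2.imwrite("pics/w2.png",p[:,:,::-1])
E
```

```text
time_s: 3.9
position: [512.0, 169.1, 85.5]
tcp_rot: [-0.681, 0.19, 0.682, 0.189]
contact_force: [0.1, -0.5, 0.3]
opening: 51.1
[512.00186591 169.13668005  85.50542171] [ 0.07870076 -0.49588358  0.29573177]
```

View pics/s2.png

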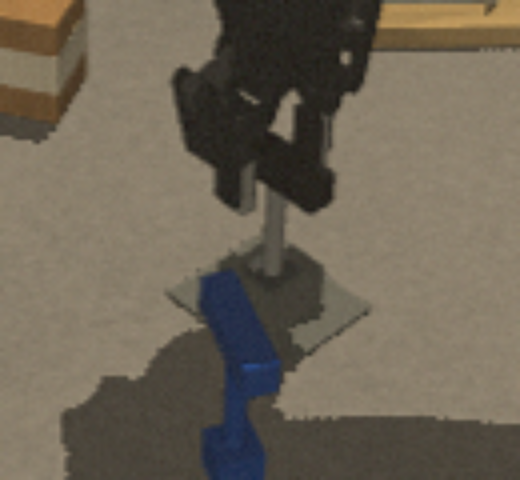

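View pics/w2.png

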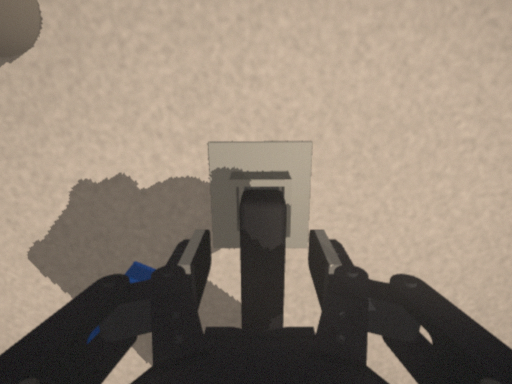

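The bar at column 263 sits midway between the pads, whose inner edges are at about 210 and 315. I'll close on it.

```bash
python3 -m crank '[0,0,0,0,0,0,0.6, 0,0,0,0,0,0,0.7, 0,0,0,0,0,0,0.8, 0,0,0,0,0,0,0.9, 0,0,0,0,0,0,1, 0,0,0,0,0,0,1, 0,0,0,0,0,0,1, 0,0,0,0,0,0,1]' 100; python3 -c "
from h import *
o=robot.observe();print(o['contact_force'],o['ft_torque'],o['opening'])"
```

```text
time_s: 4.8
position: [512.7, 169.1, 86.9]
tcp_rot: [0.682, -0.19, -0.681, -0.189]
contact_force: [-1.4, -1.8, 5.7]
opening: 18.7
[-1.37252945 -1.79290928  5.70602569] [-0.47887034  0.3417225   0.00469224] 18.672070106787288
```

```bash
python3 -m crank '[0,0,0,0,0,5,1, 0,0,0,0,0,15,1, 0,0,0,0,0,28,1, 0,0,0,0,0,42,1, 0,0,0,0,0,56,1, 0,0,0,0,0,70,1, 0,0,0,0,0,85,1, 0,0,0,0,0,95,1, 0,0,0,0,0,100,1, 0,0,0,0,0,100,1]'; python3 - <<'E'
from h import *
o=robot.observe();print(o['position'],o['contact_force'],o['ft_torque'],o['opening'])
for n in ["scene","side","wrist"]:
    p,d=viewer.capture(n);cv2.imwrite(f"pics/{n}3.png",p[:,:,::-1]);np.save(f"pics/{n}3.npy",d)
p=cv2.imread("pics/side3.png")[180:310,200:330];cv2.imwrite("pics/c3.png",cv2.resize(p,None,fx=4,fy=4))
E
```

```text
time_s: 5.8
position: [512.8, 169.5, 187.0]
tcp_rot: [0.682, -0.189, -0.681, -0.19]
contact_force: [-0.1, 0.4, -1.8]
opening: 18.4
[512.81829192 169.48863169 186.95233658] [-0.08339545  0.36944783 -1.80446904] [-0.0372563  -0.05384649  0.00848742] 18.434460234543348
```

View pics/c3.png

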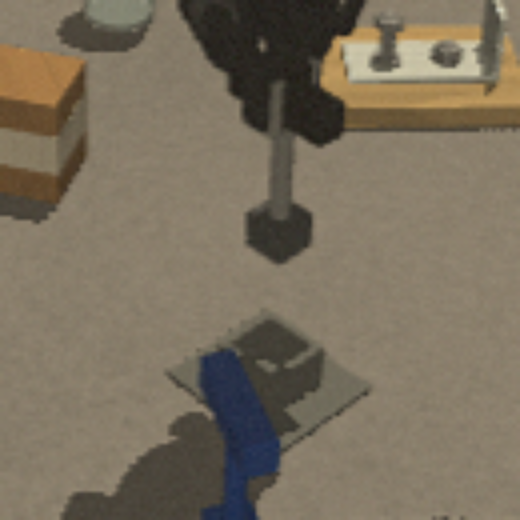

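View pics/wrist3.png

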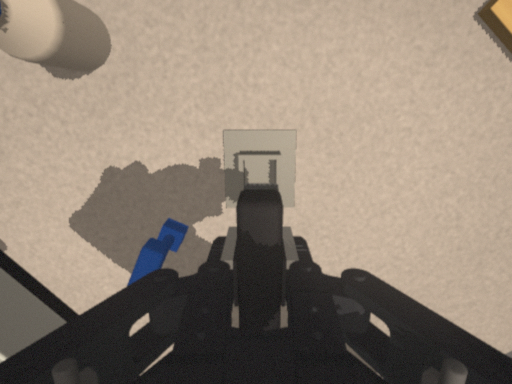

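View pics/scene3.png

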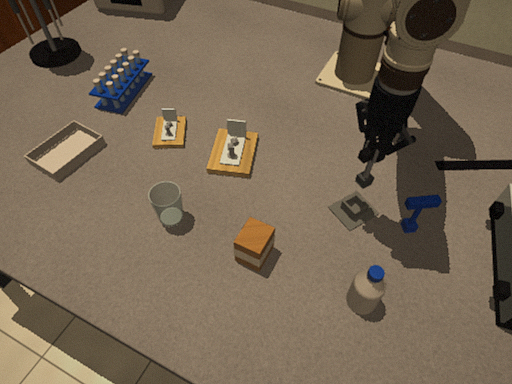

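The driver was lifted cleanly and hangs vertical, with the socket at about (365,180) in scene and (270,237) in side. The holder is empty and the bystanders haven't moved. Next I'll move to view the screw.

```bash
python3 -m crank '[0,0,-0.05,-4,-20,20,1, 0,0,-0.12,-8,-45,33,1, 0,0,-0.20,-12,-75,33,1, 0,0,-0.29,-16,-105,33,1, 0,0,-0.38,-20,-135,33,1, 0,0,-0.47,-24,-165,33,1, 0,0,-0.56,-28,-195,33,1, 0,0,-0.63,-32,-222,33,1, 0,0,-0.69,-36,-242,33,1, 0,0,-0.70,-37,-247,33,1]' && python3 -m crank '[0,0,0,0,0,0,1,0,0,0,0,0,0,1]'; python3 - <<'E'
from h import *
o=robot.observe();print(o['joint_pos'],o['position'],o['contact_force'],o['opening'])
p,d=viewer.capture("wrist");cv2.imwrite("pics/w4.png",p[:,:,::-1]);np.save("pics/w4.npy",d);np.savez("pics/o4.npz",**o)
p,d=viewer.capture("scene");cv2.imwrite("pics/scene4.png",p[:,:,::-1]);np.save("pics/scene4.npy",d)
p,d=viewer.capture("side");cv2.imwrite("pics/side4.png",p[:,:,::-1]);np.save("pics/side4.npy",d)
E
```

```text
time_s: 6.95
position: [474.6, -79.5, 218.6]
tcp_rot: [-0.574, 0.413, 0.575, 0.412]
contact_force: [0.4, 0.9, -2.6]
opening: 18.2
time_s: 7.15
position: [475.4, -77.1, 219.0]
tcp_rot: [-0.575, 0.411, 0.576, 0.411]
contact_force: [-0.7, -0.3, -1.2]
opening: 18.5
[-1.61107655e-01  2.10736667e-01 -6.59319088e-02  1.29478372e+00
  5.62741084e-04 -2.06136000e+00] [475.41403338 -77.08943348 218.97080258] [-0.65340038 -0.3435208  -1.20904766] 18.49719999045848
```

View pics/w4.png

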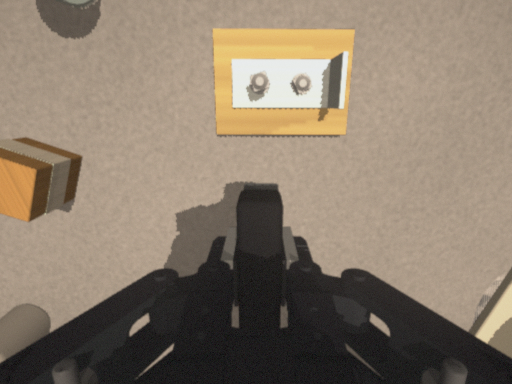

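View pics/scene4.png

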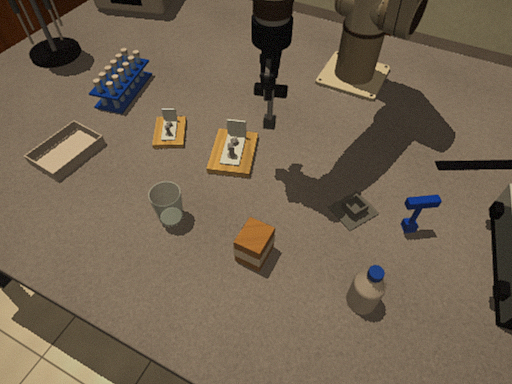

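View pics/side4.png

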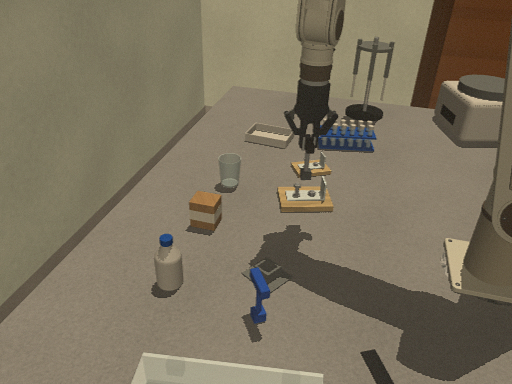

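```bash
cat > m4.py <<'E'
from h import *
o=dict(np.load("pics/o4.npz"))
for n in ["wrist","scene","side"]:
    C=cam(n,o);f={"wrist":"w4"}.get(n,n+"4");P=cloud(C,np.load(f"pics/{f}.npy"))
    m=(P[...,2]>55)&(P[...,2]<67)&(np.hypot(P[...,0]-505.6,P[...,1]+163)<20)
    q=P[m];print(n,"screw head",len(q),q.mean(0).round(1),q[:,2].max(),[np.round(a,1) for a in rect(q[:,:2])])
    m=(P[...,2]>13)&(P[...,2]<20)&(np.hypot(P[...,0]-482,P[...,1]+171)<100)
    print("  board",[np.round(a,1) for a in rect(P[m][:,:2])])
    # socket
    c=o['position'];m=(np.hypot(P[...,0]-c[0],P[...,1]-c[1])<30)&(P[...,2]>c[2]-88)&(P[...,2]<c[2]-52)
    q=P[m]
    if len(q)>9: print("  socket",len(q),(q.mean(0)-c).round(1),(q.min(0)-c).round(1),(q.max(0)-c).round(1),[np.round(a,1) for a in rect(q[:,:2]-c[:2])])
p=cv2.imread("pics/w4.png")[25:140,205:360];cv2.imwrite("pics/c4.png",cv2.resize(p,None,fx=5,fy=5,interpolation=cv2.INTER_CUBIC))
E
python3 m4.py
```

```text
wrist screw head 288 [ 505.  -163.9   59.1] 62.85873317667898 [array([ 505. , -163.9]), array([15.8, 16. ]), np.float64(36.6)]
  board [array([ 481.3, -172.3]), array([150.7, 110. ]), np.float64(18.5)]
  socket 209 [  2.1 -10.3 -75.8] [-11.1 -14.7 -83.6] [ 14.6  -5.4 -64.7] [array([  2. , -10.2]), array([26.9,  1.9]), np.float64(16.9)]
scene screw head 34 [ 508.9 -161.3   59.7] 63.65045479884316 [array([ 507. , -162.3]), array([17. , 15.1]), np.float64(29.8)]
  board [array([ 483.7, -170.7]), array([153.2, 110.3]), np.float64(18.4)]
  socket 164 [  6.2   6.1 -66.3] [-18.5 -12.1 -82.3] [ 16.2  19.1 -52.3] [array([0.6, 3.2]), array([30.5, 27.1]), np.float64(20.9)]
side screw head 26 [ 502.6 -159.2   59.5] 64.82941818068093 [array([ 505. , -160.1]), array([15. , 21.2]), np.float64(73.0)]
  board [array([ 479.9, -171.1]), array([151.1, 116.8]), np.float64(18.6)]
  socket 125 [ -3.7  10.9 -66. ] [-18.1  -8.9 -82.3] [ 13.   22.1 -52.6] [array([-2.8,  5.1]), array([26. , 28.3]), np.float64(20.3)]
```

View pics/c4.png

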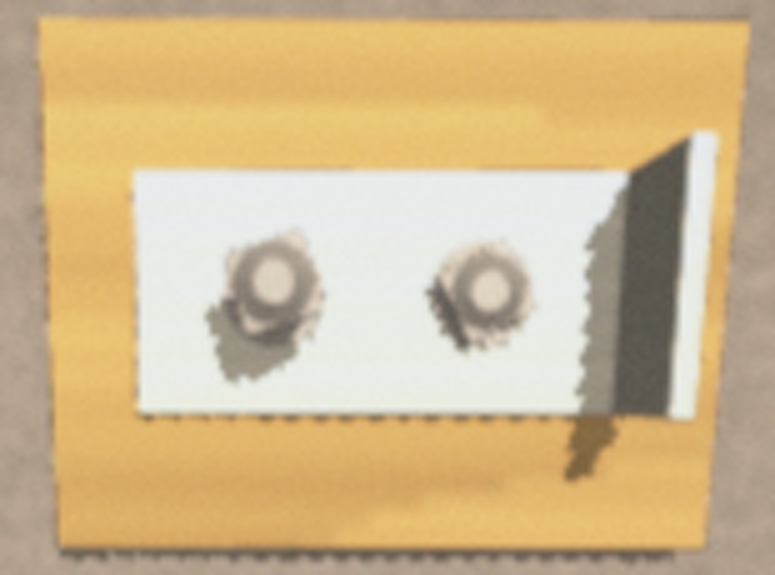

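The wrist view shows the proud screw at about pixel (260,82) and the driven one at (302,84), with the upright at the right. The screw's head is turned about 36.6° in the world frame, roughly 18° off the board's 18.5°. All three views agree within about 1 mm on the TCP target.

```bash
python3 -m crank '[0,0,0.06,5,-15,0,1, 0,0,0.12,11,-32,0,1, 0,0,0.19,19,-52,-5,1, 0,0,0.25,26,-72,-18,1, 0,0,0.30,31,-86,-32,1, 0,0,0.31,32.5,-89,-45,1, 0,0,0.31,32.5,-89,-55,1, 0,0,0.31,32.5,-89,-60,1, 0,0,0.31,32.5,-89,-60,1]'; cat > m5.py <<'E'
import sys
from h import *
t=sys.argv[1];o=robot.observe();print(o['position'],o['contact_force'],o['opening'])
T=Ro.from_quat(o['tcp_rot']).as_matrix();print("yawy",np.degrees(np.arctan2(T[1,1],T[0,1])),"tilt",T[:2,0].round(4),"j6",o['joint_pos'][5])
c=o['position']
for n in ["scene","side","wrist"]:
    p,d=viewer.capture(n);cv2.imwrite(f"pics/{n}{t}.png",p[:,:,::-1]);np.save(f"pics/{n}{t}.npy",d)
    if n=="wrist": continue
    C=cam(n);P=cloud(C,d)
    m=(P[...,2]>55)&(P[...,2]<67)&(np.hypot(P[...,0]-506,P[...,1]+163)<18)
    q=P[m]
    if len(q)>5: print(n,"screw",len(q),[np.round(a,1) for a in rect(q[:,:2])])
    m=(P[...,2]>13)&(P[...,2]<20)&(np.hypot(P[...,0]-482,P[...,1]+171)<100)
    print("  board",[np.round(a,1) for a in rect(P[m][:,:2])])
    m=(np.hypot(P[...,0]-c[0],P[...,1]-c[1])<30)&(P[...,2]>c[2]-88)&(P[...,2]<c[2]-60)
    q=P[m];print("  socket",len(q),q[:,2].min(),[np.round(a,1) for a in rect(q[:,:2])])
    px=proj(C,[506,-163,70]).astype(int)
    x,y=np.clip(px-50,0,None);k=p[y:y+90,x:x+100,::-1];cv2.imwrite(f"pics/c{n}{t}.png",cv2.resize(k,None,fx=6,fy=6,interpolation=cv2.INTER_CUBIC));print("  crop",x,y)
E
python3 m5.py 5
```

```text
time_s: 8.2
position: [507.2, -165.6, 158.5]
tcp_rot: [-0.631, 0.318, 0.633, 0.318]
contact_force: [-0.6, 0.5, -2.2]
opening: 18.6
[ 507.23465756 -165.5564123   158.50926782] [-0.61446698  0.52714956 -2.16453014] 18.599321908697913
yawy -143.37405858434755 tilt [-0.0019  0.0009] j6 -2.5256755518991874
scene screw 32 [array([ 509.5, -160.9]), array([11.5, 15.1]), np.float64(29.4)]
  board [array([ 483.6, -170.5]), array([153.3, 110.1]), np.float64(18.5)]
  socket 121 74.645193157432 [array([ 506.8, -162.6]), array([27.8, 27. ]), np.float64(40.0)]
  crop 179 91
side screw 25 [array([ 502.7, -156.9]), array([12.8, 18.9]), np.float64(85.3)]
  board [array([ 480.6, -171.7]), array([150.3, 117.8]), np.float64(19.2)]
  socket 80 77.24327288010022 [array([ 504.4, -163. ]), array([26.9, 32. ]), np.float64(39.6)]
  crop 246 130
```

View pics/cside5.png

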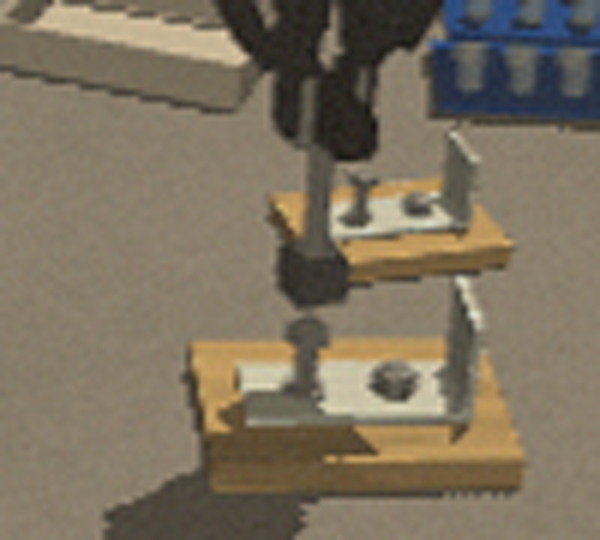

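View pics/cscene5.png

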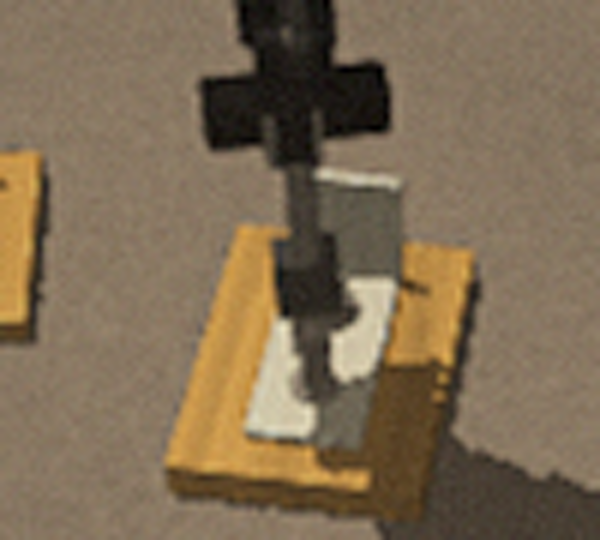

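View pics/wrist5.png

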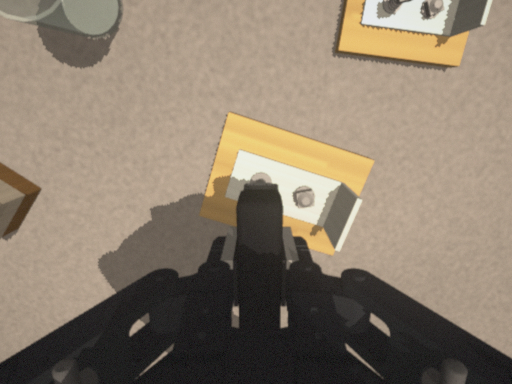

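Scene puts the socket at (506.8,-162.6) against the screw at about (507.3,-162.6). Side puts it at (504.4,-163.0) against (504.3,-163.7). That is aligned to under 1 mm, so I'll lower it.

```bash
python3 -m crank '[0,0,0,0.3,0,-3,1, 0,0,0,0.3,0,-7,1, 0,0,0,0.3,0,-10,1, 0,0,0,0.3,0,-12,1, 0,0,0,0.3,0,-14,1, 0,0,0,0.3,0,-15,1, 0,0,0,0.3,0,-16,1, 0,0,0,0.3,0,-17,1,0,0,0,0.3,0,-17,1]'; python3 -c "
from h import *
o=robot.observe();print(o['contact_force'],o['ft_torque'])"
```

```text
time_s: 9.25
position: [508.2, -166.7, 142.2]
tcp_rot: [-0.632, 0.318, 0.632, 0.318]
contact_force: [-0.1, 0.1, -1.8]
opening: 18.4
[-0.13720808  0.11656547 -1.77018898] [-0.06282255  0.0207323  -0.01566983]
```

```bash
python3 -m crank '[0,0,0,0,0,-1,1, 0,0,0,0,0,-2,1, 0,0,0,0,0,-3,1, 0,0,0,0,0,-4,1, 0,0,0,0,0,-4,1]'; python3 -c "
from h import *
o=robot.observe();print(o['contact_force'],o['ft_torque'])"; python3 -m crank '[0,0,0,0,0,-1,1, 0,0,0,0,0,-2,1, 0,0,0,0,0,-3,1, 0,0,0,0,0,-4,1, 0,0,0,0,0,-4,1]'; python3 -c "
from h import *
o=robot.observe();print(o['contact_force'],o['ft_torque'])"
```

```text
time_s: 9.75
position: [508.1, -166.7, 138.1]
tcp_rot: [-0.632, 0.318, 0.632, 0.318]
contact_force: [-0.1, -0.4, -1.5]
opening: 18.3
[-0.14050823 -0.42076505 -1.52054379] [-0.02054669  0.02804501  0.02477969]
time_s: 10.25
position: [508.1, -166.6, 134.1]
tcp_rot: [-0.631, 0.318, 0.632, 0.318]
contact_force: [0.1, -0.3, -2.6]
opening: 18.4
[ 0.14220971 -0.28335182 -2.60826436] [0.06687043 0.04799668 0.01886377]
```

```bash
python3 -m crank '[0,0,0,0,0,-1,1, 0,0,0,0,0,-2,1, 0,0,0,0,0,-3,1, 0,0,0,0,0,-3.5,1, 0,0,0,0,0,-3.5,1]'; python3 -m crank '[0,0,0,0,0,-0.5,1, 0,0,0,0,0,-0.5,1]'; python3 -m crank '[0,0,0,0,0,-0.5,1, 0,0,0,0,0,-0.5,1]';python3 -c "
from h import *
o=robot.observe();print(o['contact_force'],o['ft_torque'])"
```

```text
time_s: 10.75
position: [508.2, -166.6, 130.7]
tcp_rot: [-0.632, 0.318, 0.632, 0.318]
contact_force: [-0.1, 0.8, -3.0]
opening: 18.1
time_s: 10.95
position: [508.2, -166.6, 130.2]
tcp_rot: [-0.632, 0.318, 0.632, 0.318]
contact_force: [-0.3, 1.1, -2.1]
opening: 18.3
time_s: 11.15
position: [508.2, -166.6, 129.8]
tcp_rot: [-0.632, 0.318, 0.632, 0.318]
contact_force: [-0.9, -0.0, -1.3]
opening: 18.6
[-0.85115457 -0.04073034 -1.26377774] [0.19481864 0.1316953  0.00357621]
```

```bash
python3 -m crank '[0,0,0,0,0,-0.5,1, 0,0,0,0,0,-0.5,1]'; python3 -m crank '[0,0,0,0,0,-0.4,1, 0,0,0,0,0,-0.4,1]';python3 -c "
from h import *
o=robot.observe();print(o['contact_force'],o['ft_torque'])"
```

```text
time_s: 11.35
position: [508.2, -166.7, 129.2]
tcp_rot: [-0.632, 0.318, 0.632, 0.318]
contact_force: [-1.2, 0.9, -1.7]
opening: 18.4
time_s: 11.55
position: [508.3, -166.7, 129.1]
tcp_rot: [0.632, -0.318, -0.632, -0.318]
contact_force: [-1.0, 1.4, -0.7]
opening: 18.5
[-0.96693116  1.43067309 -0.67437235] [ 0.28684043  0.27726936 -0.04054787]
```

```bash
python3 -m crank '[0,0,0,0,0,-0.3,1, 0,0,0,0,0,-0.3,1]'; python3 -m crank '[0,0,0,0,0,-0.3,1, 0,0,0,0,0,-0.3,1]';python3 -c "
from h import *
o=robot.observe();print(o['contact_force'],o['ft_torque'],o['position'])"
```

```text
time_s: 11.75
position: [508.4, -166.7, 129.0]
tcp_rot: [0.632, -0.318, -0.631, -0.318]
contact_force: [-2.4, 0.4, 2.7]
opening: 18.3
time_s: 11.95
position: [508.4, -166.8, 129.0]
tcp_rot: [0.632, -0.318, -0.631, -0.318]
contact_force: [-1.8, 1.6, 5.0]
opening: 18.4
[-1.75157967  1.55974216  5.01400528] [ 0.36457143  0.6327825  -0.01275648] [ 508.43470024 -166.77191201  128.95134392]
```

```bash
cat > f.py <<'E'
from h import *
o=robot.observe();T=Ro.from_quat(o['tcp_rot']).as_matrix()
print("F",o['contact_force'].round(1),"M",o['ft_torque'].round(2),"pos",o['position'].round(2),"yawy %.1f"%np.degrees(np.arctan2(T[1,1],T[0,1])),"tilt",T[:2,0].round(4),"j6 %.2f"%o['joint_pos'][5],"op %.1f"%o['opening'])
E
python3 -m crank '[0,0,0,0,0,-0.3,1, 0,0,0,0,0,-0.6,1,0,0,0,0,0,-0.6,1]'; python3 f.py;  python3 -m crank '[0,0,0,0,0,-0.2,1, 0,0,0,0,0,-0.4,1,0,0,0,0,0,-0.4,1]'; python3 f.py
```

```text
time_s: 12.25
position: [508.5, -166.8, 128.9]
tcp_rot: [0.632, -0.318, -0.631, -0.318]
contact_force: [-2.4, 1.5, 7.6]
opening: 18.5
F [-2.4  1.5  7.6] M [ 0.45  0.88 -0.02] pos [ 508.55 -166.84  128.88] yawy -143.4 tilt [ 0.0013 -0.0005] j6 -2.53 op 18.5
time_s: 12.55
position: [508.6, -166.9, 128.8]
tcp_rot: [0.632, -0.318, -0.631, -0.318]
contact_force: [-4.2, 2.0, 9.4]
opening: 18.3
F [-4.2  2.   9.4] M [ 0.55  1.03 -0.01] pos [ 508.6  -166.86  128.84] yawy -143.4 tilt [ 0.0016 -0.0007] j6 -2.53 op 18.3
```

```bash
python3 -m crank '[0,0,0,-0.1,0.1,-0.4,1, 0,0,0,-0.3,0.1,-0.8,1,0,0,0,-0.5,0.2,-1.2,1,0,0,0,-0.5,0.2,-1.2,1]'; python3 f.py;  python3 -m crank '[0,0,0,0,0,-0.4,1, 0,0,0,-0.2,0,-0.8,1,0,0,0,-0.3,0,-1,1,0,0,0,-0.3,0,-1,1]'; python3 f.py
```

```text
time_s: 12.95
position: [508.6, -166.9, 128.6]
tcp_rot: [0.633, -0.318, -0.63, -0.318]
contact_force: [-4.3, 2.3, 14.1]
opening: 18.4
F [-4.3  2.3 14.1] M [ 0.52  1.27 -0.  ] pos [ 508.62 -166.92  128.61] yawy -143.4 tilt [ 0.0032 -0.0013] j6 -2.53 op 18.4
time_s: 13.35
position: [508.7, -167.0, 128.5]
tcp_rot: [0.633, -0.318, -0.63, -0.318]
contact_force: [-4.9, 2.0, 17.1]
opening: 18.3
F [-4.9  2.  17.1] M [ 0.59  1.45 -0.01] pos [ 508.68 -166.99  128.45] yawy -143.4 tilt [ 0.0044 -0.0016] j6 -2.53 op 18.3
```

```bash
python3 -m crank '[0,0,0,0,0,-0.4,1, 0,0,-0.05,-0.14,-0.08,-0.5,1,0,0,-0.10,-0.28,-0.17,-0.6,1,0,0,-0.15,-0.42,-0.25,-0.65,1,0,0,-0.21,-0.56,-0.34,-0.7,1,0,0,-0.26,-0.7,-0.43,-0.75,1]'; python3 f.py
```

```text
time_s: 13.95
position: [507.8, -167.6, 128.1]
tcp_rot: [0.586, -0.397, -0.583, -0.398]
contact_force: [-6.0, 1.5, 20.1]
opening: 18.2
F [-6.   1.5 20.1] M [0.51 1.77 0.06] pos [ 507.83 -167.65  128.11] yawy -158.4 tilt [ 0.0044 -0.0023] j6 -2.27 op 18.2
```

```bash
python3 -m crank '[0,0,-0.05,-0.16,-0.05,-0.05,1,0,0,-0.10,-0.32,-0.1,-0.1,1,0,0,-0.15,-0.48,-0.15,-0.15,1,0,0,-0.21,-0.64,-0.2,-0.2,1,0,0,-0.26,-0.8,-0.23,-0.25,1]'; python3 f.py
```

```text
time_s: 14.45
position: [506.8, -168.0, 127.9]
tcp_rot: [0.53, -0.47, -0.527, -0.47]
contact_force: [-6.6, 1.7, 20.8]
opening: 18.4
F [-6.6  1.7 20.8] M [0.46 1.94 0.11] pos [ 506.83 -168.    127.87] yawy -173.3 tilt [ 0.004  -0.0025] j6 -2.01 op 18.4
```

```bash
python3 -m crank '[0,0,-0.05,-0.22,0,-0.05,1,0,0,-0.10,-0.44,0,-0.1,1,0,0,-0.15,-0.66,0,-0.15,1,0,0,-0.21,-0.88,0,-0.2,1,0,0,-0.26,-1.1,0,-0.23,1]'; python3 f.py;  python3 -m crank '[0,0,-0.05,-0.2,0.04,-0.05,1,0,0,-0.10,-0.4,0.08,-0.1,1,0,0,-0.15,-0.6,0.12,-0.15,1,0,0,-0.21,-0.75,0.16,-0.2,1,0,0,-0.26,-0.9,0.2,-0.25,1]'; python3 f.py
```

```text
time_s: 14.95
position: [505.7, -168.0, 127.7]
tcp_rot: [-0.464, 0.534, 0.461, 0.535]
contact_force: [-6.9, 1.0, 20.8]
opening: 18.7
F [-6.9  1.  20.8] M [0.46 1.86 0.04] pos [ 505.73 -168.03  127.65] yawy 171.8 tilt [ 0.004  -0.0026] j6 -1.75 op 18.7
time_s: 15.45
position: [504.7, -167.8, 127.4]
tcp_rot: [-0.391, 0.59, 0.388, 0.591]
contact_force: [-7.2, 0.8, 20.4]
opening: 18.4
F [-7.2  0.8 20.4] M [0.49 1.97 0.1 ] pos [ 504.7  -167.81  127.4 ] yawy 156.9 tilt [ 0.0038 -0.0025] j6 -1.49 op 18.4
```

```bash
python3 -m crank '[0,0,-0.05,-0.2,0.08,-0.05,1,0,0,-0.10,-0.4,0.16,-0.1,1,0,0,-0.15,-0.6,0.24,-0.15,1,0,0,-0.21,-0.8,0.32,-0.2,1,0,0,-0.26,-1,0.4,-0.27,1]'; python3 f.py;  python3 -m crank '[0,0,-0.05,-0.16,0.12,-0.05,1,0,0,-0.10,-0.32,0.24,-0.1,1,0,0,-0.15,-0.48,0.36,-0.15,1,0,0,-0.21,-0.64,0.48,-0.2,1,0,0,-0.26,-0.8,0.58,-0.26,1]'; python3 f.py
```

```text
time_s: 15.95
position: [503.8, -167.3, 127.1]
tcp_rot: [-0.311, 0.635, 0.308, 0.637]
contact_force: [-6.9, 1.1, 21.4]
opening: 18.5
F [-6.9  1.1 21.4] M [0.51 1.94 0.04] pos [ 503.76 -167.34  127.13] yawy 142.0 tilt [ 0.0039 -0.0024] j6 -1.23 op 18.5
time_s: 16.45
position: [503.0, -166.7, 126.9]
tcp_rot: [-0.226, 0.669, 0.224, 0.671]
contact_force: [-7.5, 1.5, 21.4]
opening: 18.6
F [-7.5  1.5 21.4] M [0.54 1.9  0.11] pos [ 502.96 -166.73  126.89] yawy 127.1 tilt [ 0.0039 -0.0024] j6 -0.97 op 18.6
```

```bash
python3 -m crank '[0,0,-0.05,-0.1,0.14,-0.05,1,0,0,-0.10,-0.2,0.28,-0.1,1,0,0,-0.15,-0.3,0.42,-0.15,1,0,0,-0.21,-0.4,0.57,-0.2,1,0,0,-0.26,-0.5,0.72,-0.25,1]'; python3 f.py;  python3 -m crank '[0,0,-0.05,-0.06,0.16,-0.05,1,0,0,-0.10,-0.12,0.32,-0.1,1,0,0,-0.15,-0.18,0.48,-0.15,1,0,0,-0.21,-0.24,0.64,-0.2,1,0,0,-0.26,-0.3,0.8,-0.24,1]'; python3 f.py; python3 -m crank '[0,0,-0.05,0,0.16,-0.05,1,0,0,-0.10,0,0.32,-0.1,1,0,0,-0.15,0,0.48,-0.15,1,0,0,-0.21,0,0.66,-0.2,1,0,0,-0.26,0,0.83,-0.25,1]'; python3 f.py
```

```text
time_s: 16.95
position: [503.3, -166.1, 126.8]
tcp_rot: [-0.137, 0.692, 0.135, 0.696]
contact_force: [-5.0, 0.4, 20.5]
opening: 18.4
F [-5.   0.4 20.5] M [0.53 1.46 0.04] pos [ 503.26 -166.1   126.75] yawy 112.2 tilt [ 0.0055 -0.0025] j6 -0.71 op 18.4
time_s: 17.45
position: [502.9, -165.4, 126.6]
tcp_rot: [-0.046, 0.704, 0.044, 0.708]
contact_force: [-5.3, 1.1, 20.3]
opening: 18.4
F [-5.3  1.1 20.3] M [0.38 1.56 0.02] pos [ 502.88 -165.43  126.56] yawy 97.3 tilt [ 0.0054 -0.0028] j6 -0.44 op 18.4
time_s: 17.95
position: [502.7, -164.7, 126.3]
tcp_rot: [0.046, 0.704, -0.048, 0.707]
contact_force: [-6.4, 0.6, 20.4]
opening: 18.4
F [-6.4  0.6 20.4] M [0.34 1.72 0.02] pos [ 502.66 -164.69  126.28] yawy 82.4 tilt [ 0.0049 -0.0031] j6 -0.18 op 18.4
```

```bash
python3 -m crank '[0,0,-0.05,0.04,0.16,-0.05,1,0,0,-0.10,0.08,0.32,-0.1,1,0,0,-0.15,0.12,0.48,-0.15,1,0,0,-0.21,0.16,0.64,-0.2,1,0,0,-0.26,0.2,0.81,-0.26,1]'; python3 f.py;  python3 -m crank '[0,0,-0.05,0.08,0.14,-0.05,1,0,0,-0.10,0.16,0.28,-0.1,1,0,0,-0.15,0.24,0.42,-0.15,1,0,0,-0.21,0.32,0.58,-0.2,1,0,0,-0.26,0.4,0.73,-0.26,1]'; python3 f.py; python3 -m crank '[0,0,-0.05,0.12,0.12,-0.05,1,0,0,-0.10,0.24,0.24,-0.1,1,0,0,-0.15,0.36,0.36,-0.15,1,0,0,-0.21,0.47,0.48,-0.2,1,0,0,-0.26,0.58,0.6,-0.26,1]'; python3 f.py
```

```text
time_s: 18.45
position: [502.7, -163.9, 126.0]
tcp_rot: [0.137, 0.692, -0.139, 0.695]
contact_force: [-6.7, 1.4, 21.1]
opening: 18.6
F [-6.7  1.4 21.1] M [0.32 1.86 0.02] pos [ 502.74 -163.9   126.05] yawy 67.5 tilt [ 0.0047 -0.0031] j6 0.08 op 18.6
time_s: 18.95
position: [503.0, -163.1, 125.8]
tcp_rot: [0.226, 0.668, -0.227, 0.672]
contact_force: [-7.4, 1.6, 22.4]
opening: 18.3
F [-7.4  1.6 22.4] M [0.35 1.95 0.06] pos [ 503.03 -163.15  125.8 ] yawy 52.6 tilt [ 0.0045 -0.0031] j6 0.34 op 18.3
time_s: 19.45
position: [503.3, -162.5, 125.5]
tcp_rot: [0.311, 0.633, -0.312, 0.636]
contact_force: [-7.5, 0.1, 22.0]
opening: 18.6
F [-7.5  0.1 22. ] M [0.38 2.04 0.08] pos [ 503.32 -162.52  125.53] yawy 37.7 tilt [ 0.0039 -0.003 ] j6 0.60 op 18.6
```

```bash
python3 -m crank '[0,0,-0.05,0.12,0.08,-0.05,1,0,0,-0.10,0.24,0.16,-0.1,1,0,0,-0.15,0.38,0.26,-0.15,1,0,0,-0.21,0.52,0.36,-0.2,1,0,0,-0.26,0.65,0.43,-0.25,1]'; python3 f.py;  python3 -m crank '[0,0,-0.05,0.14,0.05,-0.05,1,0,0,-0.10,0.28,0.1,-0.1,1,0,0,-0.15,0.42,0.15,-0.15,1,0,0,-0.21,0.6,0.2,-0.2,1,0,0,-0.21,0.6,0.2,-0.2,1]'; python3 f.py
```

```text
time_s: 19.95
position: [503.7, -162.0, 125.2]
tcp_rot: [0.391, 0.587, -0.392, 0.59]
contact_force: [-7.5, 1.2, 23.1]
opening: 18.2
F [-7.5  1.2 23.1] M [0.42 2.23 0.07] pos [ 503.71 -161.95  125.23] yawy 22.8 tilt [ 0.0033 -0.0028] j6 0.86 op 18.2
time_s: 20.45
position: [504.2, -161.6, 125.0]
tcp_rot: [0.451, 0.544, -0.451, 0.546]
contact_force: [-7.2, 1.3, 23.7]
opening: 18.9
F [-7.2  1.3 23.7] M [0.48 2.27 0.03] pos [ 504.16 -161.59  125.02] yawy 10.8 tilt [ 0.0031 -0.0024] j6 1.07 op 18.9
```

```bash
python3 -m crank '[0,0,0,-0.2,0,1,1,0,0,0,-0.4,0,2,1,0,0,0,-0.5,0,3,1,0,0,0,-0.5,0,4,1,0,0,0,-0.5,0,5,1,0,0,0,-0.5,0,5,1]'; python3 f.py;python3 -m crank '[0,0,0,0,0,2,1,0,0,0,0,0,4,1,0,0,0,0,0,8,1,0,0,0,0,0,14,1,0,0,0,0,0,24,1,0,0,0,0,0,36,1,0,0,0,0,0,50,1,0,0,0,0,0,60,1,0,0,0,0,0,65,1]'; python3 f.py; python3 - <<'E'
from h import *
o=robot.observe()
for n in ["side","scene"]:
    p,d=viewer.capture(n);cv2.imwrite(f"pics/{n}6.png",p[:,:,::-1]);np.save(f"pics/{n}6.npy",d)
    C=cam(n);P=cloud(C,d)
    for nm,z in [(f"pics/{n}4.npy",0),(f"pics/{n}6.npy",1)]:
        P=cloud(C,np.load(nm));m=(P[...,2]>45)&(P[...,2]<67)&(np.hypot(P[...,0]-505.6,P[...,1]+162)<14);q=P[m][:,2]
        b=(P[...,2]>13)&(P[...,2]<21)&(np.hypot(P[...,0]-482,P[...,1]+171)<80);print(n,nm,m.sum(),np.sort(q)[-8:].round(1),np.median(P[b][:,2]))
    px=proj(C,[506,-163,90]).astype(int)
    x,y=np.clip(px-50,0,None);cv2.imwrite(f"pics/c{n}6.png",cv2.resize(p[y:y+100,x:x+100,::-1],None,fx=5,fy=5,interpolation=cv2.INTER_CUBIC))
E
```

```text
time_s: 21.05
position: [503.5, -161.1, 125.6]
tcp_rot: [0.45, 0.545, -0.45, 0.545]
contact_force: [-0.1, -1.0, -1.7]
opening: 18.2
F [-0.1 -1.  -1.7] M [-0.16 -0.11  0.03] pos [ 503.53 -161.07  125.64] yawy 10.9 tilt [ 0.     -0.0003] j6 1.07 op 18.2
time_s: 21.95
position: [504.1, -161.1, 193.1]
tcp_rot: [0.451, 0.544, -0.45, 0.546]
contact_force: [0.3, -0.5, -1.0]
opening: 18.3
F [ 0.3 -0.5 -1. ] M [0.01 0.   0.01] pos [ 504.09 -161.09  193.08] yawy 10.9 tilt [ 0.0028 -0.0008] j6 1.07 op 18.3
side pics/side4.npy 38 [61.5 62.1 63.4 63.7 63.7 64.2 64.7 64.8] 18.642235537520833
side pics/side6.npy 31 [58.4 58.6 58.7 59.3 59.4 59.8 60.7 60.9] 18.632907580635845
scene pics/scene4.npy 46 [61.1 61.4 61.4 61.4 61.6 62.2 62.6 63.7] 17.195284177707094
scene pics/scene6.npy 42 [57.5 57.9 57.9 58.2 58.4 58.5 58.8 59.5] 17.16266245307395
```

View pics/cside6.png

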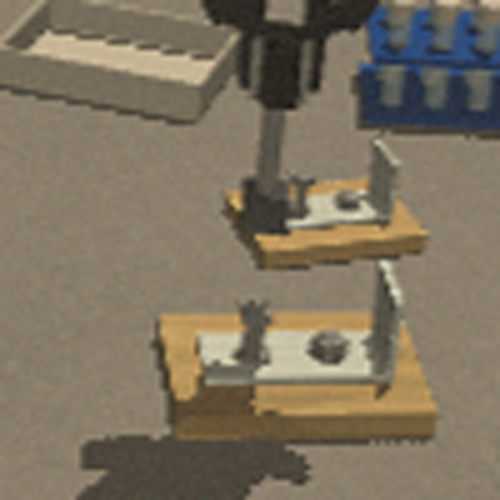

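View pics/cscene6.png

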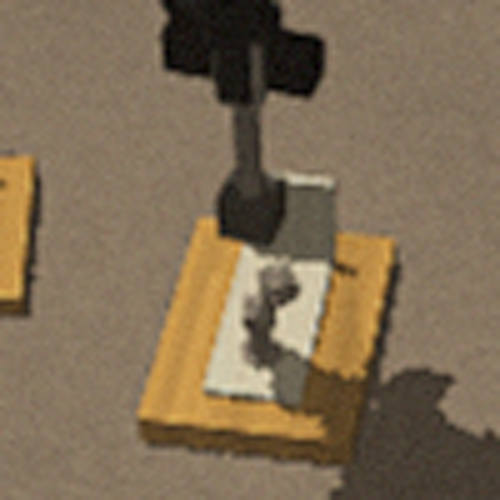

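The screw's top reads 3.3 to 4 mm lower in both views, from about 63.5 to 59.8. The driver came off cleanly. Now I'll carry it back to the holder.

```bash
python3 -m crank '[0,0,0.06,0,15,5,1, 0,0,0.14,0,40,10,1, 0,0,0.24,1,75,10,1, 0,0,0.34,1,112,10,1, 0,0,0.44,2,150,10,1, 0,0,0.54,2,188,10,1, 0,0,0.64,3,226,10,1, 0,0,0.74,4,264,10,1, 0,0,0.80,4.5,300,10,1, 0,0,0.84,4.5,322,10,1]' && python3 -m crank '[0,0,0,0,7,0,1,0,0,0,0,10.5,-10,1,0,0,0,0,10.5,-25,1,0,0,0,0,10.5,-40,1,0,0,0,0,10.5,-50,1,0,0,0,0,10.5,-55,1,0,0,0,0,10.5,-55,1]'; cat > m7.py <<'E'
import sys
from h import *
t=sys.argv[1];o=robot.observe();c=o['position'];T=Ro.from_quat(o['tcp_rot']).as_matrix();print(c,"yawy",np.degrees(np.arctan2(T[1,1],T[0,1])))
for n in ["scene","side","wrist"]:
    p,d=viewer.capture(n);cv2.imwrite(f"pics/{n}{t}.png",p[:,:,::-1]);np.save(f"pics/{n}{t}.npy",d)
    C=cam(n,o);P=cloud(C,d);N=P if n=="wrist" else cloud(C,np.load(f"pics/{n}4.npy"))
    m=(N[...,2]>22)&(N[...,2]<35)&(np.hypot(N[...,0]-511,N[...,1]-170)<40);print(n,"holder",m.sum(),[np.round(a,1) for a in rect(N[m][:,:2])])
    m=(np.hypot(P[...,0]-c[0],P[...,1]-c[1])<30)&(P[...,2]>c[2]-88)&(P[...,2]<c[2]-60)&(P[...,2]>38);q=P[m]
    if len(q)>5:print("  socket",len(q),q[:,2].min(),[np.round(a,1) for a in rect(q[:,:2])])
    if n!="wrist":
        x,y=np.clip(proj(C,[511,170,60]).astype(int)-50,0,None);cv2.imwrite(f"pics/c{n}{t}.png",cv2.resize(p[y:y+100,x:x+100,::-1],None,fx=5,fy=5,interpolation=cv2.INTER_CUBIC))
E
python3 m7.py 7
```

```text
time_s: 23.05
position: [507.1, 163.6, 200.3]
tcp_rot: [0.187, 0.682, -0.187, 0.681]
contact_force: [-0.0, 0.0, -2.4]
opening: 18.1
time_s: 23.75
position: [507.2, 170.7, 145.1]
tcp_rot: [0.189, 0.682, -0.19, 0.681]
contact_force: [0.4, -0.0, -2.1]
opening: 18.7
[507.24917799 170.73230383 145.13173218] yawy 58.94259792000357
scene holder 201 [array([513. , 170.1]), array([45.5, 45.3]), np.float64(59.3)]
  socket 161 62.08548220086175 [array([511.9, 170.3]), array([27.3, 29.1]), np.float64(59.3)]
side holder 208 [array([508.6, 170.4]), array([47.6, 45.3]), np.float64(58.5)]
  socket 115 63.78160190803294 [array([510.1, 172.1]), array([27.6, 28.9]), np.float64(63.8)]
wrist holder 619 [array([508.7, 169.9]), array([44.2, 43.2]), np.float64(59.7)]
  socket 208 61.20620421464989 [array([498.8, 177.6]), array([26.8,  1.2]), np.float64(59.1)]
```

View pics/cside7.png

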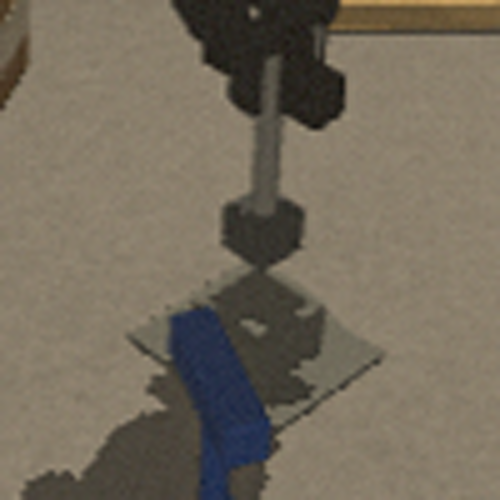

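View pics/cscene7.png

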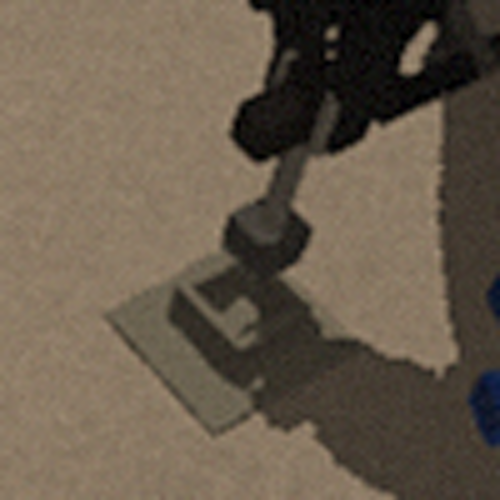

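```bash
python3 -m crank '[0,0,0,-0.3,-0.5,-6,1,0,0,0,-0.5,-0.9,-14,1,0,0,0,-0.5,-0.9,-22,1,0,0,0,-0.5,-0.9,-28,1,0,0,0,-0.5,-0.9,-33,1,0,0,0,-0.5,-0.9,-37,1,0,0,0,-0.5,-0.9,-40,1,0,0,0,-0.5,-0.9,-40,1]'; python3 f.py
```

```text
time_s: 24.7
position: [507.1, 170.7, 105.7]
tcp_rot: [0.189, 0.682, -0.189, 0.681]
contact_force: [-0.4, 0.5, -2.3]
opening: 18.4
F [-0.4  0.5 -2.3] M [ 0.    0.03 -0.01] pos [507.06 170.67 105.69] yawy 59.0 tilt [-0.0007 -0.0003] j6 0.87 op 18.4
```

Mouth is now at about 23 mm, inside the cup and touching nothing. I'll continue down.

```bash
python3 -m crank '[0,0,0,0,0,-3,1,0,0,0,0,0,-6,1,0,0,0,0,0,-9,1,0,0,0,0,0,-12,1,0,0,0,0,0,-14,1,0,0,0,0,0,-15.5,1,0,0,0,0,0,-16.5,1,0,0,0,0,0,-16.5,1]'; python3 f.py; python3 -m crank '[0,0,0,0,0,-0.7,1,0,0,0,0,0,-1.2,1,0,0,0,0,0,-1.2,1]'; python3 f.py
```

```text
time_s: 25.5
position: [507.2, 170.7, 89.5]
tcp_rot: [0.189, 0.681, -0.189, 0.681]
contact_force: [0.4, -0.4, -2.2]
opening: 18.5
F [ 0.4 -0.4 -2.2] M [-0.03 -0.02 -0.04] pos [507.21 170.71  89.49] yawy 59.0 tilt [-0.0002 -0.0001] j6 0.87 op 18.5
time_s: 25.8
position: [507.3, 170.8, 88.4]
tcp_rot: [0.189, 0.681, -0.189, 0.681]
contact_force: [-0.1, 0.6, -2.7]
opening: 18.4
F [-0.1  0.6 -2.7] M [0.05 0.02 0.03] pos [507.29 170.75  88.41] yawy 59.0 tilt [-0. -0.] j6 0.87 op 18.4
```

```bash
python3 -m crank '[0,0,0,0,0,-0.5,1,0,0,0,0,0,-1,1,0,0,0,0,0,-1,1]'; python3 f.py; python3 -m crank '[0,0,0,0,0,-0.5,1,0,0,0,0,0,-0.8,1,0,0,0,0,0,-0.8,1]'; python3 f.py
```

```text
time_s: 26.1
position: [507.2, 170.7, 87.4]
tcp_rot: [0.189, 0.681, -0.189, 0.681]
contact_force: [-0.1, -0.6, -2.3]
opening: 18.2
F [-0.1 -0.6 -2.3] M [-0.01 -0.   -0.03] pos [507.22 170.74  87.35] yawy 59.0 tilt [-0.0002 -0.    ] j6 0.87 op 18.2
time_s: 26.4
position: [507.4, 170.8, 87.0]
tcp_rot: [0.189, 0.681, -0.189, 0.682]
contact_force: [-0.4, -1.0, 1.3]
opening: 18.5
F [-0.4 -1.   1.3] M [-0.07  0.19 -0.03] pos [507.41 170.78  87.02] yawy 59.0 tilt [0.0005 0.0001] j6 0.87 op 18.5
```

The driver is seated on the holder floor: the force turns positive at TCP z 87.0, as at the pick. I'll release it.

```bash
python3 -m crank '[0,0,0,0,0,0,0.7,0,0,0,0,0,0,0.65,0,0,0,0,0,0,0.55,0,0,0,0,0,0,0.45,0,0,0,0,0,0,0.4,0,0,0,0,0,0,0.4,0,0,0,0,0,0,0.4]' 30; python3 f.py; python3 m7.py 8
```

```text
time_s: 27.1
position: [507.3, 170.8, 86.6]
tcp_rot: [0.189, 0.681, -0.189, 0.681]
contact_force: [0.2, 1.0, -0.1]
opening: 51.4
F [ 0.2  1.  -0.1] M [-0.02  0.01 -0.05] pos [507.3  170.75  86.61] yawy 59.0 tilt [-0.  0.] j6 0.87 op 51.4
[507.29585231 170.75354823  86.61270669] yawy 59.0145997937734
scene holder 201 [array([513. , 170.1]), array([45.5, 45.3]), np.float64(59.3)]
side holder 208 [array([508.6, 170.4]), array([47.6, 45.3]), np.float64(58.5)]
wrist holder 1278 [array([510.5, 170.4]), array([44.1, 44.3]), np.float64(59.1)]
```

View pics/cside8.png

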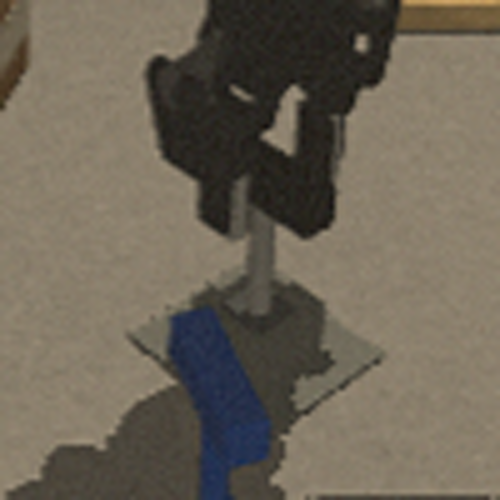

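View pics/wrist8.png

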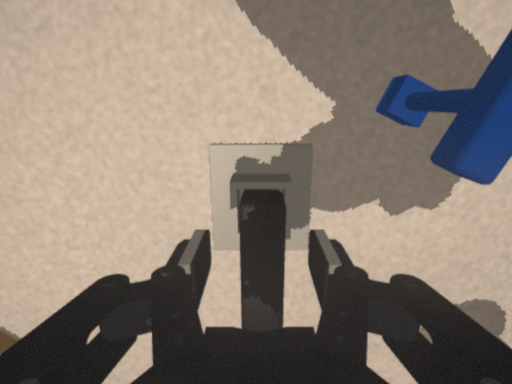

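The bar at column 263 stands free between the pads (210 and 315), and the shaft is upright in the cup. I'll retreat straight up.

```bash
python3 -m crank '[0,0,0,0,0,4,0.4,0,0,0,0,0,12,0.4,0,0,0,0,0,24,0.4,0,0,0,0,0,38,0.4,0,0,0,0,0,55,0.4,0,0,0,0,0,75,0.4,0,0,0,0,0,95,0.4,0,0,0,0,0,115,0.4,0,0,0,0,0,130,0.4,0,0,0,0,0,135,0.4]' && python3 -m crank '[0,0,0,-15,0,5,0.4,0,0,0,-40,0,10,0.4,0,0,0,-70,0,10,0.4,0,0,0,-100,0,10,0.4,0,0,0,-125,0,10,0.4,0,0,0,-140,0,10,0.4,0,0,0,-145,0,10,0.4,0,0,0,-145,0,10,0.4]'; python3 - <<'E'
from h import *
o=robot.observe();print(o['time_s'],o['position'],o['contact_force'])
for n in ["scene","side"]:
    p,d=viewer.capture(n);cv2.imwrite(f"pics/{n}9.png",p[:,:,::-1]);P=cloud(cam(n),d)
    m=(P[...,2]>100)&(P[...,2]<122)&(np.hypot(P[...,0]-511,P[...,1]-170)<45);print(n,"bar",m.sum(),np.median(P[m][:,2]),[np.round(a,1) for a in rect(P[m][:,:2])])
    m=(P[...,2]>45)&(P[...,2]<67)&(np.hypot(P[...,0]-505.6,P[...,1]+162)<14);print("screw top",np.sort(P[m][:,2])[-6:].round(1))
    k=(P[...,2]>22)&(P[...,2]<35)&(np.hypot(P[...,0]-511,P[...,1]-170)<40);print("holder",[np.round(a,1) for a in rect(P[k][:,:2])])
E
```

```text
time_s: 28.25
position: [508.5, 171.2, 224.8]
tcp_rot: [0.19, 0.68, -0.188, 0.683]
contact_force: [0.4, 0.1, -0.7]
opening: 51.3
time_s: 29.05
position: [362.5, 170.9, 232.0]
tcp_rot: [0.189, 0.681, -0.189, 0.682]
contact_force: [0.1, 0.5, -0.4]
opening: 51.2
29.05 [362.46856892 170.90539107 231.97276631] [ 0.07987193  0.53374875 -0.37917554]
scene bar 319 113.29174334799745 [array([513.8, 170.8]), array([20.4, 70.5]), np.float64(58.6)]
screw top [57.5 57.6 57.8 59.  59.1 60.2]
holder [array([512.8, 169.5]), array([46. , 44.8]), np.float64(60.1)]
side bar 315 114.03579374619028 [array([508.9, 172. ]), array([21.5, 70.2]), np.float64(58.6)]
screw top [58.6 59.3 59.3 59.5 60.5 60.7]
holder [array([509.4, 170.4]), array([47.1, 46.8]), np.float64(59.3)]
```

View pics/scene9.png

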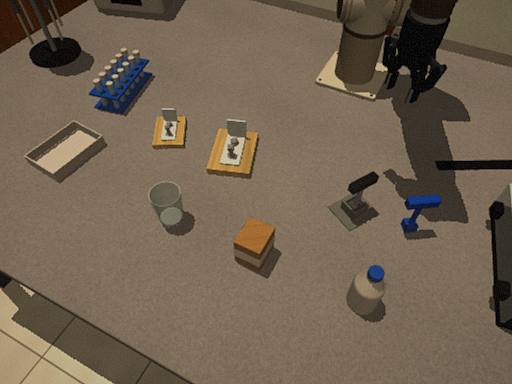

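View pics/side9.png

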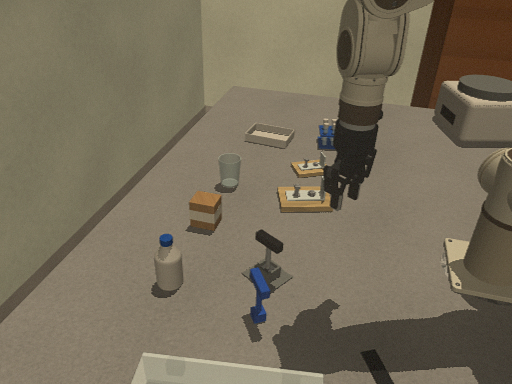

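The driver stands upright in the holder at (362,183) in scene and (269,242) in side. Its bar top is back at the starting height, the carton, bottle and beaker are where they were, and the arm is clear. Handing in.

```bash
python3 -c "
from plant import robot
print(robot.sign_off())"
```

```text
the job is handed in; nothing more can be done
None
```

The screw is driven, the driver is back in its holder and released, and the job is handed in at 29 s of the 72 s allowed.

- **Driving:** I fitted the socket fully over the screw's head and turned it about 206° clockwise at the tool. The play in the socket takes up a few of those degrees before the screw turns. The measured upward force was 17 to 24 N, so the press was about 2 N more than that once the driver's own weight is added.
- **Side load:** About 5 to 7 N of sideways force built up while pressing. It was gone as soon as I released the pressure.
- **Sink:** The tool dropped about 3.3 mm while pressed. The screw's top reads about 3.3 to 4 mm lower in the scene and side cameras, which is within their 1 to 2 mm scatter. The drop kept pace with the turning, so I saw no sign of stripping. I could not read the sink and slip joints directly.
- **Final state:** The driver stands upright with its bar top at about 113.5 mm, the same as at the start. The carton, bottle, beaker and blue look-alike look unmoved in the last pictures, and the arm is clear with almost no force on it.
- **Disagreement:** The cameras differed from each other by 2 to 5 mm in absolute position. I aligned the socket by its offset from the screw and the holder within each view, and the fit went in with no contact force until the socket's roof touched the screw.

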